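# Take the lowest cap from the cap magazine for check-weighing

### The job

Eject the lowest cap from the cap magazine: draw the black pusher knob all the way along its rails towards the tower, so that the cap comes out on the front ledge, and let the spring take the knob back so that the stack drops. Then stand the ejected cap upright near the middle of the scale's round steel pan and let go; leave the other caps in the magazine and do not use the stray caps on the desk.

Things in the scene. Friction and masses are not known exactly. Their poses are not given: they have to be found in the camera images.
- cap_magazine: Fixed cap magazine: grey base plate 215 x 62 x 12 mm; on it a square aluminium tower, 42 mm wide, top 76 mm above the desk, holding three white caps. Origin: on the desk under the tower's centre, z up. Caps come out along local -x, through a slot, onto an open flat ledge 12 mm above the desk (local x -21 to -86 mm, 4 mm lip at its end). The black pusher knob stands on the +x side.
- pusher_knob (a point): Centre of the black round knob (22 mm diameter, 31 mm high, centre 100 mm above the desk, on a thin pin) of the blue pusher, at rest at local x = +98 mm, y = 0 of the magazine. It slides 65 mm along the magazine's -x to a stop (spring 2 to 3.5 N) and returns by itself in 1 s. At the stop the ejected cap's centre is at about local x = -56 mm. The stack drops when the pusher is back.
- fresh_cap: The lowest white cap in the magazine, the one to take: 31 mm in diameter, 20 mm high, 10 to 20 g, closed top up. Origin: centre of its underside; z up. It stands on the magazine's floor, 12 mm above the desk, at local x = y = 0. Mind the filling machine's fixed boom with its nozzle: it reaches over the left part of the desk, 0.25 to 0.42 m up, out to x 0.37 to 0.46 m, y 0.01 m; come in above it.
- next_cap: The second white cap in the magazine, same shape, origin at the centre of its underside; it starts 32 mm above the desk on top of the lowest and must end on the magazine's floor, 12 mm above the desk.
- scale_pan (a point): Centre of the top face of the round steel pan (80 mm in diameter, flat, no rim) of the small grey check scale, 39 mm above the desk. The scale is fixed, its body is 130 x 96 mm and 30 mm high; the pan sits 18 mm from its middle, away from the display. Local z is up.
- last_cap: The third and topmost white cap in the magazine, same shape, origin at the centre of its underside; it starts about 53 mm above the desk and must end on top of the second, about 32 mm above the desk, inside the tower.
Things that resemble listed ones, but are neither listed nor needed, are in the scene too. What is shaped like the last_cap but brown, green or orange is not meant.

How it is judged:
By the outcome, as a careful person would: the job done as asked, in the order asked, and still so for the second after the job is handed in, with the robot touching nothing.
It also fails if it takes over 64 s, if anything falls off the work surface, if the arm or the gripper's body presses on something with over 40 N, if the wrist force passes 120 N, or if a joint passes its speed limit or range.

### The arm

A 7-joint arm with a two-finger parallel gripper is mounted at the origin on a cart in front of the work surface, level with it; the furniture and walls round the work are solid. World frame = base frame: x ahead of the robot, y to its left, z up, the work surface at z = 0. Lengths are in m, angles in rad, forces in N, time in s.
With the tool pointing down it reaches from about 0.4 to 0.9 m from the base axis. Payload 5.5 kg.
Tool frame: the origin (TCP) lies midway between the tips of the shut fingers; the grasp point (between the pads) lies 19 mm behind it (r.hold_point_z is the distance from the TCP to the grasp point, in m); z points along the fingers, x is the direction in which the jaws open and shut, and the axes are right-handed (so a half turn about z gives the same grasp; the last joint's range is limited). The gripper opens to 92 mm and grips with 3 to 60 N. Pads are 19 mm wide; open, the fingers measure 130 mm over their backs; the gripper's body (75 mm by 190 mm) begins 47 mm behind the grasp point.
Start: joints at [1.571, 0.501, -0.427, 1.55, 0.221, 1.138, -0.21], TCP at [0.169, -0.628, 0.227] pointing down, gripper open.
Joint ranges: [-2.88, 2.88], [-0.31, 2.03], [-1.54, 1.56], [0.2, 2.42], [-1.41, 4.55], [0.19, 2.02], [-2.57, 2.57]. Speed limits (rad/s): [2.57, 2.57, 3.14, 3.14, 3.14, 3.14, 3.14].

### API

Orientations are given as a unit quaternion [w, x, y, z].
In Python, from plant import r gives the robot as it stands.
- The arm moves only by the shell command python3 -m jog 'ROWS' [FORCE]. ROWS is JSON, a list of rows, each an object of numbers: "dx", "dy", "dz": the shift along the tool's x, y, z in mm; "wx", "wy", "wz": the turn, a rotation vector about the tool's x, y, z in rad; "jaw": the closure, from 0 (fully open) to 1 (shut). In form: [{"dx": .., "dy": .., "dz": .., "wx": .., "wy": .., "wz": .., "jaw": ..}, ...]. A call has exactly 5 rows; each row is the pose to reach, as a shift and turn from the pose commanded when the call began, along the tool's axes at that moment; what a row does not reach only later rows make up. A row lasts 1/8 s, in which the tool goes at most 62.5 mm and 10.7 degrees, less where a joint would pass 70% of its speed; a pose out of reach is approached as far as the arm can. A call with a gripper value outside its range is refused whole. The fingers move at their own pace and stop on an object; FORCE is the grip in N (left out, the last holds). Time passes only in rows, so rows that repeat a pose let the fingers close, or fill a call up. It gives the time, the measured TCP pose, the force and the opening at its end, in the units of the state.
- r.get_obs(): the state, without advancing time (a new reading comes with each control period).
- r.camera(name): name is "scene" or "top"; returns the picture (400x640x3 uint8, red, green, blue); there is no depth.
- r.camera_params(name): a dict with "fx", "fy", "cx", "cy" (pixels), "dist_coeffs" ([k1, k2, p1, p2, k3] as OpenCV has them; the pictures are not rectified), "R" (3x3) and "t" (3): a world point X has camera coordinates R X + t. Camera axes: x right, y down, z forward; pixel columns grow to the right and rows downward; lengths in m; the calibration is good to about 2 mm. A picture is of the moment at which its call begins. camera_params takes no time and is no camera call.
- r.sign_off(): hands the job in, once; it reports no verdict.
The state is a dict: "time": time; "joint_positions": joint angles; "qd": joint speeds; "tau": joint torques, N m; "tool_pos": TCP position; "orientation": TCP orientation; "ft_force": force on the tool from outside, world axes, zero at the start; "moment": the same for the moment, N m; "finger_gap": finger opening in m.
Only numpy, scipy, OpenCV 4.12 (cv2) and the standard library are available. Lean on these libraries where they do the work, as an engineer would, in place of code of your own. Each camera call takes 0.05 s, during which the arm holds its last target.

## Working session

There is one attempt and no reset: what is moved stays moved. The work goes in short steps, Python scripts to look and compute and a shell command to move; the robot and the scene stay as the last step left them, time stands still between calls to the robot, and variables do not carry over. Pictures are saved under pics/ and viewed, and the job is handed in when it is done.

```bash
ls; mkdir -p pics
python3 - <<'E'
from plant import r
import cv2
for n in("scene","top"):
    im=r.camera(n); cv2.imwrite(f"pics/{n}0.png",im[:,:,::-1]); p=r.camera_params(n); print(n,p)
o=r.get_obs(); print(o, r.hold_point_z)
E
```

```text
pics
scene {'fx': 471.54963592401674, 'fy': 471.54963592401674, 'cx': 312.1779261846435, 'cy': 200.65404224418722, 'dist_coeffs': array([0.00887092, 0.        , 0.        , 0.        , 0.        ]), 'R': array([[-0.89073521, -0.45432471,  0.0134102 ],
       [-0.20590121,  0.37702927, -0.90302471],
       [ 0.4052104 , -0.80711708, -0.42937926]]), 't': array([0.38536577, 0.23925689, 0.54639825])}
top {'fx': 446.5649324216288, 'fy': 446.5649324216288, 'cx': 321.4185463564437, 'cy': 209.29190187571015, 'dist_coeffs': array([-0.09979832,  0.        ,  0.        ,  0.        ,  0.        ]), 'R': array([[-0.02770219, -0.99937295,  0.02205203],
       [-0.99051668,  0.0244735 , -0.13519523],
       [ 0.13457076, -0.0255881 , -0.99057355]]), 't': array([-0.14167099,  0.54846277,  0.86967943])}
{'time': 0.1, 'joint_positions': array([ 1.57117578,  0.50175017, -0.42678349,  1.5513244 ,  0.2208048 ,
        1.13827915, -0.21030985]), 'qd': array([ 5.84728616e-04, -2.27003894e-03, -6.06424674e-04, -1.98763024e-03,
       -1.63683903e-05, -5.84917705e-04,  1.14114745e-04]), 'tau': array([-1.06086431e-02, -5.67868137e+01, -5.83856463e+00, -2.79916441e+01,
       -6.91619050e-02,  2.40821246e-02,  3.45900776e-05]), 'tool_pos': array([ 0.16866173, -0.62710185,  0.22579115]), 'orientation': array([-5.40638826e-04,  7.93668402e-01, -6.08350010e-01, -6.63033593e-04]), 'ft_force': array([-0.45746103,  0.32692355, -0.52544551]), 'moment': array([0.06239239, 0.00026411, 0.03423078]), 'finger_gap': 0.09169022988447338} 0.0188
```

View pics/scene0.png

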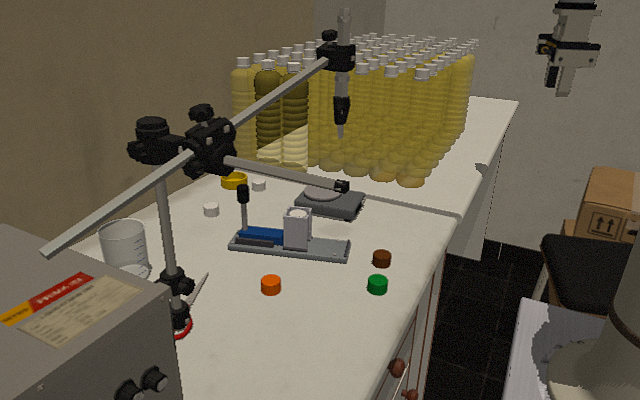

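View pics/top0.png

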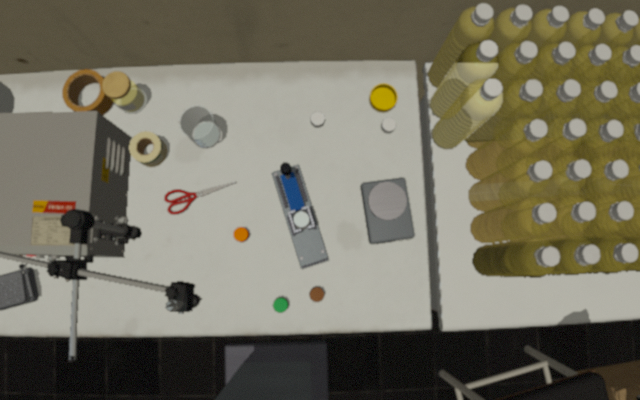

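The scene view shows the magazine at about (290,240): tower (297,228), black knob (243,193), ledge to the right. The scale is at (330,200). In the top view the knob is at (286,169), the tower at (301,217), the ledge end at (315,262) and the pan at (386,200). The boom tip is at (180,295).

```bash
cat > h.py <<'E'
import numpy as np, cv2
from plant import r
from scipy.spatial.transform import Rotation as Ro
def cam(n):
    p=r.camera_params(n);K=np.array([[p['fx'],0,p['cx']],[0,p['fy'],p['cy']],[0,0,1]]);return p,K
def ray(n,uv):
    p,K=cam(n);x=cv2.undistortPoints(np.array([[uv]],float),K,p['dist_coeffs'])[0,0]
    R=p['R'];c=-R.T@p['t'];d=R.T@np.array([x[0],x[1],1]);return c,d/np.linalg.norm(d)
def onz(n,uv,z):
    c,d=ray(n,uv);return c+d*(z-c[2])/d[2]
def proj(n,X):
    p,K=cam(n);return cv2.projectPoints(np.array([X],float),cv2.Rodrigues(p['R'])[0],p['t'],K,p['dist_coeffs'])[0][0,0]
def tri(a,b):
    (c1,d1),(c2,d2)=a,b
    s=np.linalg.lstsq(np.c_[d1,-d2],c2-c1,rcond=None)[0];P,Q=c1+s[0]*d1,c2+s[1]*d2
    return (P+Q)/2,np.linalg.norm(P-Q)
def snap(n,f,box=None,k=1):
    im=r.camera(n)[:,:,::-1]
    if box: x0,y0,x1,y1=box;im=im[y0:y1,x0:x1]
    im=cv2.resize(im,None,fx=k,fy=k,interpolation=cv2.INTER_CUBIC);cv2.imwrite('pics/'+f,im)
E
python3 - <<'E'
from h import *
im=cv2.imread('pics/top0.png');cv2.imwrite('pics/ct.png',cv2.resize(im[140:290,250:430],None,fx=4,fy=4,interpolation=cv2.INTER_CUBIC))
im=cv2.imread('pics/scene0.png');cv2.imwrite('pics/cs.png',cv2.resize(im[150:290,200:400],None,fx=4,fy=4,interpolation=cv2.INTER_CUBIC))
print(proj('top',[0,0,0]))
print('pan',onz('top',(386,200),.039),'knob',onz('top',(286,169),.115),'tower',onz('top',(301,217),.076),'ledgeend',onz('top',(315,262),.012))
E
```

```text
[251.75305103 478.99376436]
pan [ 0.56048955 -0.28896414  0.039     ] knob [ 0.61247813 -0.08940095  0.115     ] tower [ 0.52537103 -0.11492185  0.076     ] ledgeend [ 0.43877284 -0.14040113  0.012     ]
```

View pics/ct.png

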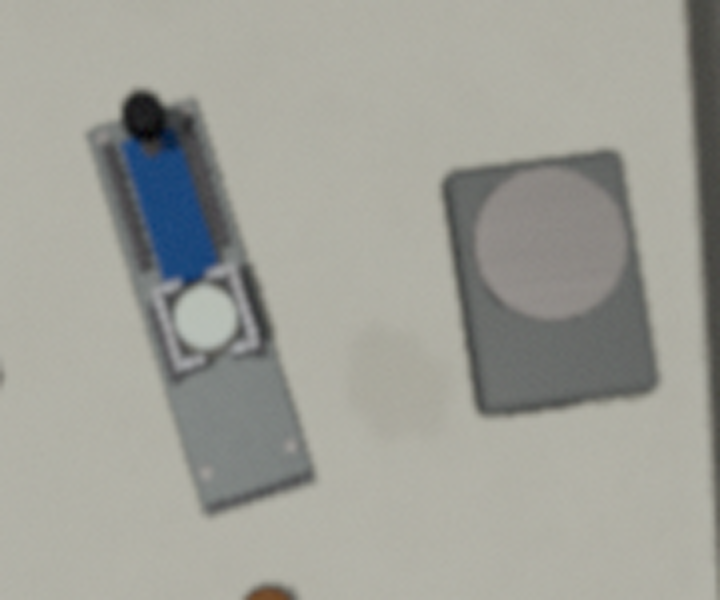

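View pics/cs.png

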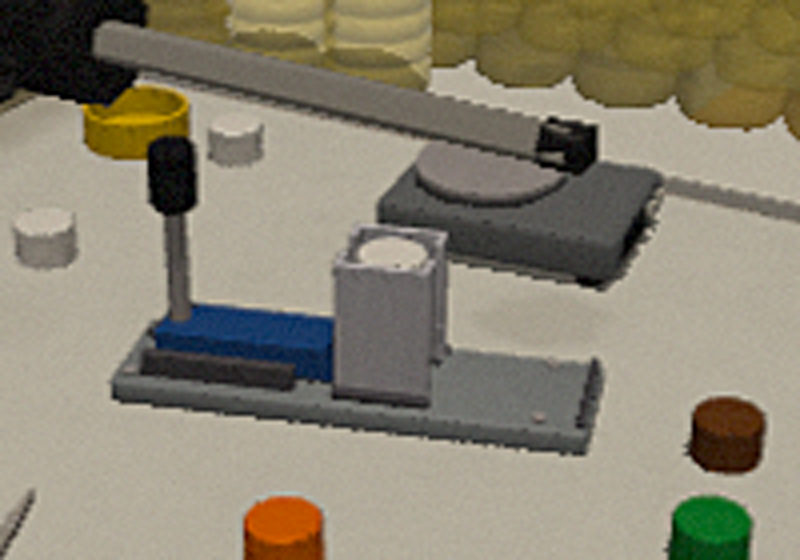

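The crops show three candidate groups:
- The wanted stack is in the tower, at top (301.5,219).
- The stray white caps are at (317,119) and (388,126).
- The coloured caps are orange (241,234), green (281,304) and brown (317,294).

The only knob is black, at crop (144,113). The fresh cap is the hidden lowest one in the tower. Next I measure with masks.

Run:
```python
from h import *
T=cv2.imread('pics/top0.png');S=cv2.imread('pics/scene0.png')
def blob(im,m,box,pr):
    x0,y0,x1,y1=box;mm=np.zeros(m.shape,np.uint8);mm[y0:y1,x0:x1]=m[y0:y1,x0:x1]*255
    cs=cv2.findContours(mm,cv2.RETR_EXTERNAL,cv2.CHAIN_APPROX_NONE)[0];c=max(cs,key=cv2.contourArea)
    x=cv2.minEnclosingCircle(c);R=cv2.minAreaRect(c);M=cv2.moments(c);cen=(M['m10']/M['m00'],M['m01']/M['m00']);print(pr,'cen',np.round(cen,2),'area',cv2.contourArea(c),'circ',np.round(x[0],1),round(x[1],1),'rect',R);return cen,c
g=lambda im:im.max(2)
kt,_=blob(T,g(T)<45,(275,155,297,182),'knobtop')
ks,_=blob(S,g(S)<50,(232,180,256,206),'knobsc')
print('knob tri',tri(ray('top',kt),ray('scene',ks)))
cap,_=blob(T,T.min(2)>185,(285,205,318,235),'cap')
print('cap z.073',onz('top',cap,.073))
d=T.astype(int)
pan,pc=blob(T,(d[:,:,2]-d[:,:,0]>2)&(g(T)>120)&(g(T)<175),(364,178,412,240),'pan')
print('pan',onz('top',pan,.039))
e=cv2.fitEllipse(pc);print(e,onz('top',e[0],.039), [onz('top',(pan[0]+s*19,pan[1]),.039) for s in(-1,1)])
for uv in[(93,130),(197,98),(313,478),(209,513)]: print('base',onz('top',(250+uv[0]/4,140+uv[1]/4),.012))
for uv in[(150,292),(238,265),(262,348),(178,375)]: print('tower',onz('top',(250+uv[0]/4,140+uv[1]/4),.076))
```

```text
knobtop cen [286.02 169.39] area 71.0 circ [286.  169.5] 5.9 rect ((286.0000305175781, 169.50001525878906), (10.60660171508789, 9.192388534545898), 45.0)
knobsc cen [242.52 193.31] area 183.5 circ [242.5 193.5] 9.8 rect ((242.5, 193.5), (19.0, 11.0), 90.0)
knob tri (array([ 0.61522122, -0.08846659,  0.10181894]), np.float64(0.0010585358599085194))Traceback (most recent call last):
  File "<stdin>", line 11, in <module>
  File "<stdin>", line 5, in blob
ValueError: max() iterable argument is empty
```

Run:
```python
from h import *
T=cv2.imread('pics/top0.png')
print(T[219,302],T[201,387],T[235,387],T[222,310],T[170,350])
def blob(m,box,pr):
    x0,y0,x1,y1=box;mm=np.zeros(m.shape,np.uint8);mm[y0:y1,x0:x1]=m[y0:y1,x0:x1]*255
    mm=cv2.morphologyEx(mm,cv2.MORPH_OPEN,np.ones((3,3),np.uint8))
    c=max(cv2.findContours(mm,cv2.RETR_EXTERNAL,cv2.CHAIN_APPROX_NONE)[0],key=cv2.contourArea)
    M=cv2.moments(c);cen=(M['m10']/M['m00'],M['m01']/M['m00']);print(pr,np.round(cen,2),cv2.contourArea(c),cv2.minAreaRect(c));return cen
d=T.astype(int)
cap=blob((d[:,:,1]>=175)&(d[:,:,1]>=d[:,:,2]),(290,208,314,230),'cap');print(onz('top',cap,.073))
pan=blob((d[:,:,2]-d[:,:,1]>2)&(d.max(2)>110),(364,178,412,225),'pan');print(onz('top',pan,.039))
print('pan diam',onz('top',(pan[0]-19,pan[1]),.039)-onz('top',(pan[0]+19,pan[1]),.039))
for uv in[(93,130),(197,98),(313,478),(209,513)]: print('base',onz('top',(250+uv[0]/4,140+uv[1]/4),.012))
P=[onz('top',(250+u/4,140+v/4),.076) for u,v in[(150,292),(238,265),(262,348),(178,375)]]
print('tower',np.array(P),np.mean(P,0))
```

```text
[182 190 183] [134 138 141] [107 109 107] [88 87 87] [165 174 175]
cap [300.84 218.84] 132.5 ((300.5, 218.5), (13.0, 13.0), 90.0)
[ 0.5221322  -0.11446292  0.073     ]
pan [386.3  200.57] 965.0 ((386.8500061035156, 200.45001220703125), (36.68241500854492, 35.73373031616211), 18.43494987487793)
[ 0.55930201 -0.28952296  0.039     ]
pan diam [0.00186019 0.07852103 0.        ]
base [ 0.62933029 -0.05687021  0.012     ]
base [ 0.64537118 -0.11225913  0.012     ]
base [ 0.44316883 -0.16790696  0.012     ]
base [ 0.42665116 -0.1138109   0.012     ]
tower [[ 0.53386064 -0.08883417  0.076     ]
 [ 0.5460725  -0.13195009  0.076     ]
 [ 0.50514122 -0.14259815  0.076     ]
 [ 0.49305983 -0.10164122  0.076     ]] [ 0.51953355 -0.11625591  0.076     ]
```

```bash
python3 - <<'E'
from h import *
print([a for a in dir(r) if a[0]!='_'])
for n in('top','scene'): print(n,ray(n,(320,200)))
for a,b in [((180,295),(345,186)),((195,297),(347,187)),((75,225),(205,140)),((72,358),(340,55)),((72,358),(45,250)),((66,266),(205,130))]:
    print(a,b,tri(ray('top',a),ray('scene',b)))
print('boom expected top', proj('top',[.42,.01,.33]),proj('scene',[.42,.01,.33]),proj('top',[.42,.01,.25]),proj('scene',[.42,.01,.25]))
# bottle: scene/top
print(onz('top',(490,90),.3),onz('top',(548,257),.3),onz('top',(475,250),0))
# tool start
o=r.get_obs();print(proj('scene',o['tool_pos']))
E
python3 - <<'E'
import cv2
im=cv2.imread('pics/scene0.png');cv2.imwrite('pics/b.png',cv2.resize(im[0:220,120:380],None,fx=3,fy=2.7))
im=cv2.imread('pics/top0.png');cv2.imwrite('pics/b2.png',cv2.resize(im[180:380,0:260],None,fx=3,fy=3))
E
```

```text
['MotionError', 'camera', 'camera_params', 'get_obs', 'hold_point_z', 'sign_off']
top (array([ 0.4223035 , -0.13275151,  0.93875512]), array([ 0.15523547, -0.02291756, -0.98761163]))
scene (array([0.17111589, 0.5258817 , 0.44549912]), array([ 0.39066637, -0.81506344, -0.42784504]))
(180, 295) (345, 186) (array([0.37445223, 0.06978344, 0.2291859 ]), np.float64(0.02936100692124334))
(195, 297) (347, 187) (array([0.37479523, 0.05020021, 0.21955844]), np.float64(0.019935952280113214))
(75, 225) (205, 140) (array([0.47657112, 0.19335868, 0.30881669]), np.float64(0.04176581366046619))
(72, 358) (340, 55) (array([0.32400619, 0.16641861, 0.38887334]), np.float64(0.008375061379428447))
(72, 358) (45, 250) (array([0.35229789, 0.31500987, 0.27343923]), np.float64(0.19522476973273148))
(66, 266) (205, 130) (array([0.43469484, 0.21177648, 0.3227134 ]), np.float64(0.0001998220650174501))
boom expected top [206.1498232  274.36212146] [321.44992393  82.91385359] [218.31961879 273.90844819] [320.0747201  146.36214832]
[ 0.68893612 -0.4153651   0.3       ] [ 0.42949332 -0.48287359  0.3       ] [ 0.45383966 -0.4831617   0.        ]
[553.73575302  91.75876168]
```

View pics/b.png

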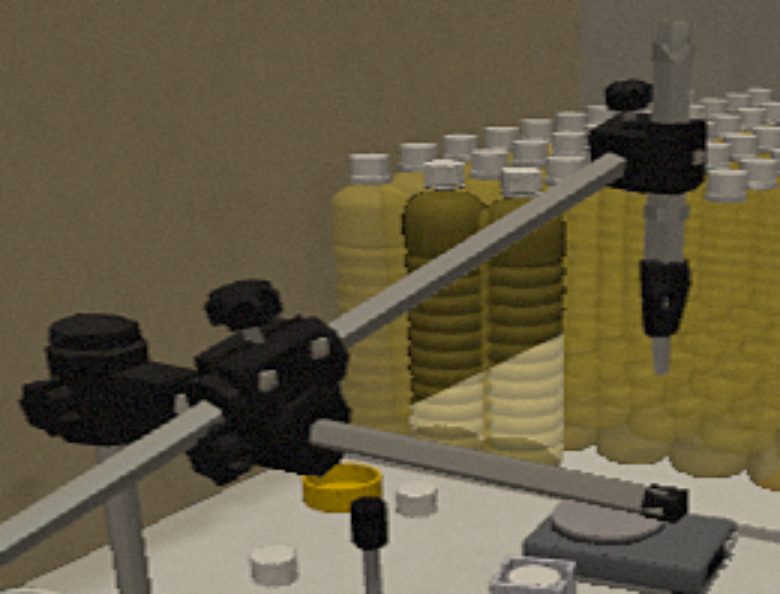

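View pics/b2.png

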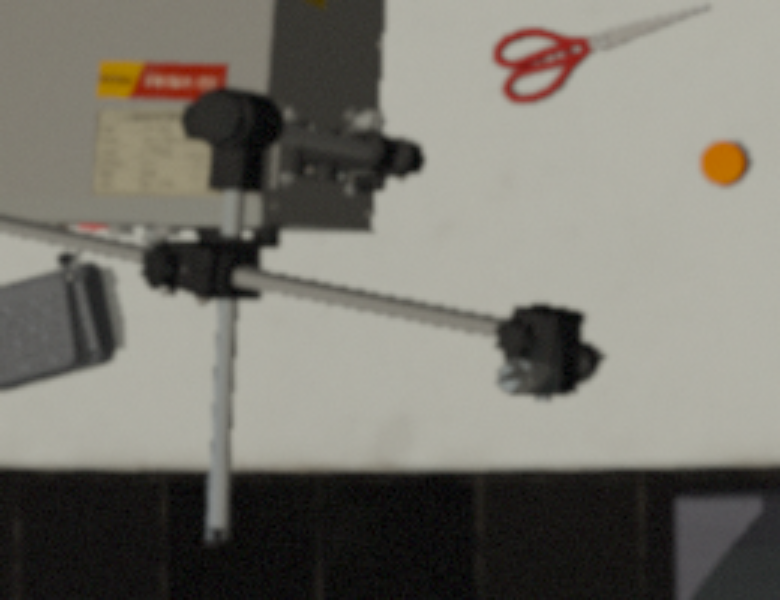

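```bash
python3 -m jog '[{"dx":-20,"dy":-10,"dz":-50},{"dx":-70,"dy":-50,"dz":-80},{"dx":-120,"dy":-85,"dz":-100},{"dx":-170,"dy":-120,"dz":-100},{"dx":-220,"dy":-150,"dz":-100}]'
```

```text
invalid input at $[0]: expected keys dx, dy, dz, wx, wy, wz, jaw
```

```bash
python3 -m jog '[{"dx":-20,"dy":-10,"dz":-50,"wx":0,"wy":0,"wz":0,"jaw":0},{"dx":-70,"dy":-50,"dz":-80,"wx":0,"wy":0,"wz":0,"jaw":0},{"dx":-120,"dy":-85,"dz":-100,"wx":0,"wy":0,"wz":0,"jaw":0},{"dx":-170,"dy":-120,"dz":-100,"wx":0,"wy":0,"wz":0,"jaw":0},{"dx":-220,"dy":-150,"dz":-100,"wx":0,"wy":0,"wz":0,"jaw":0}]'
```

```text
time: 0.72
tool_pos: [0.2564, -0.3779, 0.3269]
orientation: [0.0, 0.794, -0.608, 0.0]
ft_force: [0.5, 0.4, 0.1]
finger_gap: 0.092
```

```bash
python3 -m jog '[{"dx":-20,"dy":-55,"dz":0,"wx":0,"wy":0,"wz":0,"jaw":0},{"dx":-45,"dy":-110,"dz":10,"wx":0,"wy":0,"wz":0,"jaw":0},{"dx":-65,"dy":-165,"dz":20,"wx":0,"wy":0,"wz":0,"jaw":0},{"dx":-90,"dy":-220,"dz":30,"wx":0,"wy":0,"wz":0,"jaw":0},{"dx":-110,"dy":-275,"dz":40,"wx":0,"wy":0,"wz":0,"jaw":0}]'; python3 -c "
from h import *
snap('scene','s1.png')"
```

```text
time: 1.35
tool_pos: [0.4935, -0.2009, 0.2863]
orientation: [0.0, 0.794, -0.608, 0.0]
ft_force: [-0.5, -0.8, 0.5]
finger_gap: 0.0915
```

View pics/s1.png

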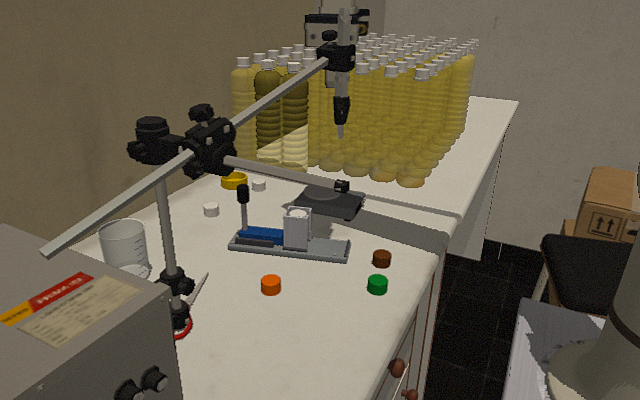

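The gripper is at (335,25), clear behind the nozzle, and the arm is above the frame. I continue over the knob.

```bash
python3 -m jog '[{"dx":-20,"dy":-40,"dz":10,"wx":0,"wy":0,"wz":0,"jaw":0},{"dx":-40,"dy":-80,"dz":25,"wx":0,"wy":0,"wz":0,"jaw":0},{"dx":-60,"dy":-120,"dz":45,"wx":0,"wy":0,"wz":0,"jaw":0},{"dx":-77,"dy":-145,"dz":65,"wx":0,"wy":0,"wz":0,"jaw":0},{"dx":-77,"dy":-145,"dz":86,"wx":0,"wy":0,"wz":0,"jaw":0}]'; python3 -c "
from h import *
snap('scene','s2.png');snap('top','t2.png')
o=r.get_obs();R=Ro.from_quat(o['orientation'],scalar_first=True).as_matrix();print(o['tool_pos'],R.T@(np.array([.615,-.0887,.088])-o['tool_pos'])*1000,o['joint_positions'])"
```

```text
time: 2.02
tool_pos: [0.6134, -0.0868, 0.1997]
orientation: [-0.001, 0.795, -0.606, -0.001]
ft_force: [0.5, 0.3, -0.6]
finger_gap: 0.0918
[ 0.61003454 -0.09063497  0.19750571] [ -0.36913457  -5.91252302 109.47514195] [ 0.65390175  0.55294366 -0.76196388  1.65357359  0.41595972  1.1107999
 -1.53152806]
```

View pics/s2.png

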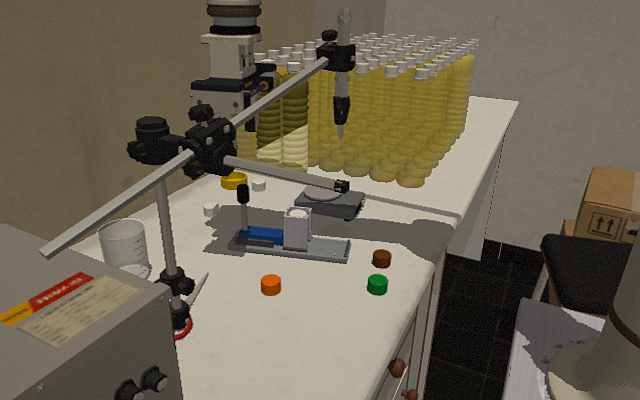

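View pics/t2.png

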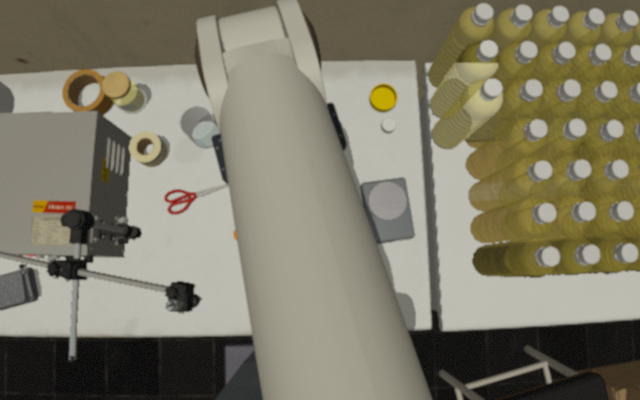

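The wrist is at (230,60) in the scene view, above the knob. The forearm passes to the right of the nozzle. I descend.

```bash
python3 -m jog '[{"dx":0,"dy":-3,"dz":20,"wx":0,"wy":0,"wz":0,"jaw":0},{"dx":0,"dy":-3,"dz":40,"wx":0,"wy":0,"wz":0,"jaw":0},{"dx":0,"dy":-3,"dz":60,"wx":0,"wy":0,"wz":0,"jaw":0},{"dx":0,"dy":-3,"dz":60,"wx":0,"wy":0,"wz":0,"jaw":0},{"dx":0,"dy":-3,"dz":60,"wx":0,"wy":0,"wz":0,"jaw":0}]'; python3 -c "
from h import *
snap('scene','s3.png',(150,60,350,220),4)
o=r.get_obs();R=Ro.from_quat(o['orientation'],scalar_first=True).as_matrix();print(o['tool_pos'],R.T@(np.array([.615,-.0887,.088])-o['tool_pos'])*1000)"
```

```text
time: 2.75
tool_pos: [0.6157, -0.0892, 0.141]
orientation: [-0.0, 0.794, -0.608, 0.0]
ft_force: [-0.1, -0.2, 0.1]
finger_gap: 0.0922
[ 0.6160043  -0.08920909  0.14136697] [-0.7669479   0.90022537 53.36574806]
```

View pics/s3.png

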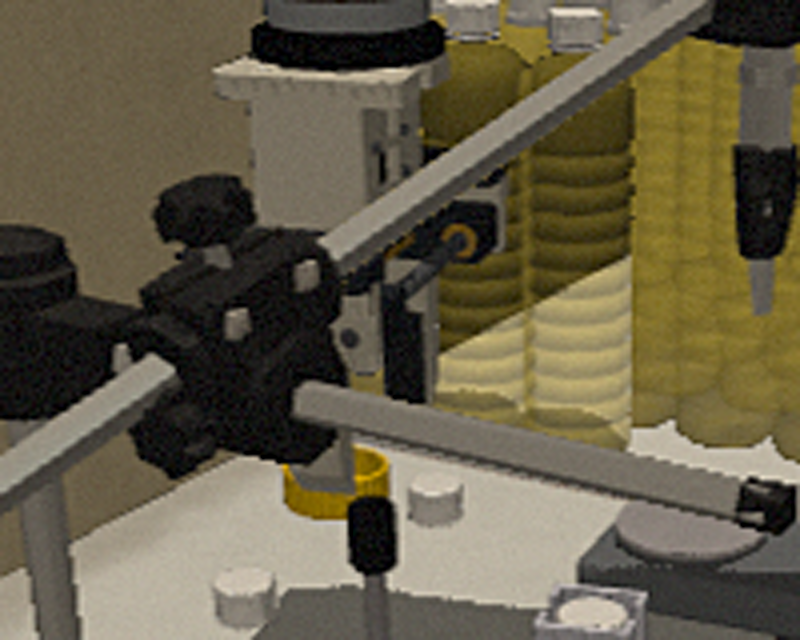

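The finger tips are at crop (335,470) and (415,395), on either side of and above the knob at (372,535). I descend and close softly.

```bash
python3 -m jog '[{"dx":-1,"dy":1,"dz":25,"wx":0,"wy":0,"wz":0,"jaw":0},{"dx":-1,"dy":1,"dz":53,"wx":0,"wy":0,"wz":0,"jaw":0},{"dx":-1,"dy":1,"dz":53,"wx":0,"wy":0,"wz":0,"jaw":0.3},{"dx":-1,"dy":1,"dz":53,"wx":0,"wy":0,"wz":0,"jaw":0.6},{"dx":-1,"dy":1,"dz":53,"wx":0,"wy":0,"wz":0,"jaw":1}]' 15;python3 -m jog '[{"dx":0,"dy":0,"dz":0,"wx":0,"wy":0,"wz":0,"jaw":1},{"dx":0,"dy":0,"dz":0,"wx":0,"wy":0,"wz":0,"jaw":1},{"dx":0,"dy":0,"dz":0,"wx":0,"wy":0,"wz":0,"jaw":1},{"dx":0,"dy":0,"dz":0,"wx":0,"wy":0,"wz":0,"jaw":1},{"dx":0,"dy":0,"dz":0,"wx":0,"wy":0,"wz":0,"jaw":1}]'; python3 -c "
from h import *
snap('scene','s4.png',(150,60,350,220),4)"
```

```text
time: 3.42
tool_pos: [0.6154, -0.0886, 0.0894]
orientation: [-0.001, 0.794, -0.608, 0.001]
ft_force: [0.3, 0.6, 0.2]
finger_gap: 0.0666
time: 4.05
tool_pos: [0.614, -0.0881, 0.0877]
orientation: [-0.0, 0.794, -0.608, -0.0]
ft_force: [0.3, 1.3, 0.2]
finger_gap: 0.0217
```

View pics/s4.png

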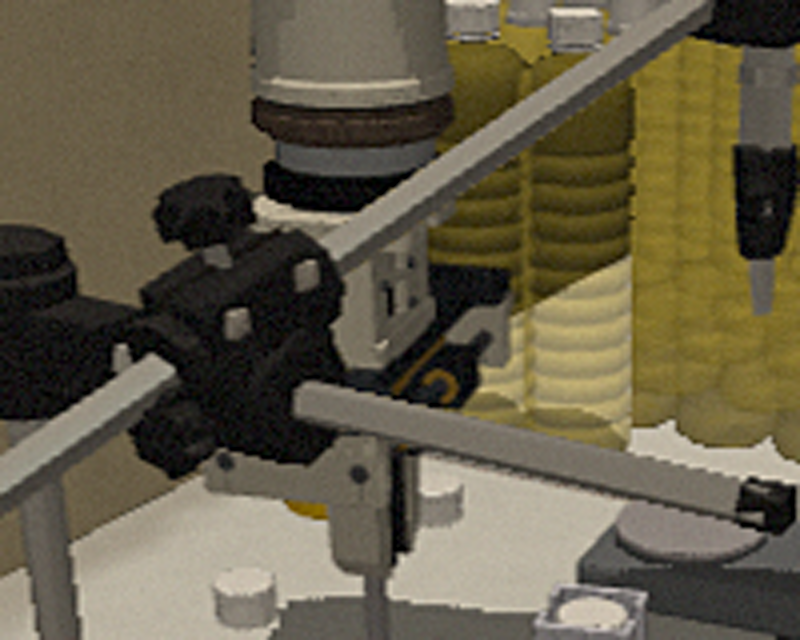

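The gap is 21.7 mm, so the knob is held. I pull it along the rails.

```bash
python3 -m jog '[{"dx":0,"dy":12,"dz":0,"wx":0,"wy":0,"wz":0,"jaw":1},{"dx":0.3,"dy":26,"dz":0,"wx":0,"wy":0,"wz":0,"jaw":1},{"dx":0.5,"dy":40,"dz":0,"wx":0,"wy":0,"wz":0,"jaw":1},{"dx":0.6,"dy":54,"dz":0,"wx":0,"wy":0,"wz":0,"jaw":1},{"dx":0.7,"dy":62,"dz":0,"wx":0,"wy":0,"wz":0,"jaw":1}]';python3 -m jog '[{"dx":0,"dy":2,"dz":0,"wx":0,"wy":0,"wz":0,"jaw":1},{"dx":0,"dy":4,"dz":0,"wx":0,"wy":0,"wz":0,"jaw":1},{"dx":0,"dy":6,"dz":0,"wx":0,"wy":0,"wz":0,"jaw":1},{"dx":0,"dy":8,"dz":0,"wx":0,"wy":0,"wz":0,"jaw":1},{"dx":0,"dy":8,"dz":0,"wx":0,"wy":0,"wz":0,"jaw":1}]'; python3 -c "
from h import *
snap('scene','s5.png',(200,120,400,280),4)"
```

```text
time: 4.72
tool_pos: [0.5542, -0.1053, 0.0878]
orientation: [-0.001, 0.794, -0.608, 0.0]
ft_force: [4.7, 2.5, -4.7]
finger_gap: 0.0213
time: 5.35
tool_pos: [0.551, -0.1062, 0.0881]
orientation: [-0.003, 0.794, -0.608, 0.002]
ft_force: [14.4, 3.7, -14.4]
finger_gap: 0.0216
```

View pics/s5.png

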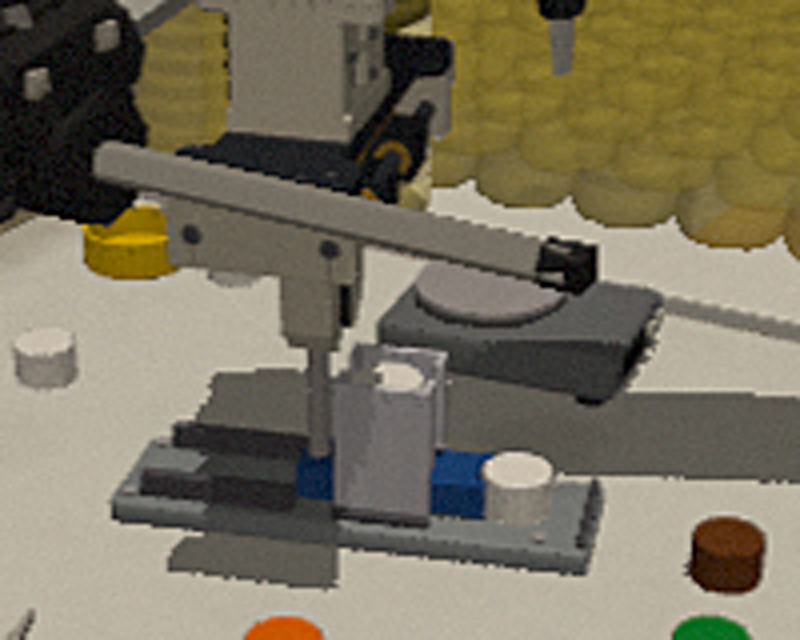

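The pusher is at its stop after 65 mm of travel. The ejected cap stands on the ledge at crop (517,485). I relax the pull and open the jaws so the spring returns the knob.

```bash
python3 -m jog '[{"dx":0,"dy":-5,"dz":0,"wx":0,"wy":0,"wz":0,"jaw":1},{"dx":0,"dy":-5,"dz":0,"wx":0,"wy":0,"wz":0,"jaw":0},{"dx":0,"dy":-5,"dz":0,"wx":0,"wy":0,"wz":0,"jaw":0},{"dx":0,"dy":-5,"dz":0,"wx":0,"wy":0,"wz":0,"jaw":0},{"dx":0,"dy":-5,"dz":0,"wx":0,"wy":0,"wz":0,"jaw":0}]';python3 -m jog '[{"dx":0,"dy":0,"dz":0,"wx":0,"wy":0,"wz":0,"jaw":0},{"dx":0,"dy":0,"dz":0,"wx":0,"wy":0,"wz":0,"jaw":0},{"dx":0,"dy":0,"dz":-10,"wx":0,"wy":0,"wz":0,"jaw":0},{"dx":0,"dy":0,"dz":-40,"wx":0,"wy":0,"wz":0,"jaw":0},{"dx":0,"dy":0,"dz":-80,"wx":0,"wy":0,"wz":0,"jaw":0}]'; python3 -c "
from h import *
snap('scene','s6.png',(200,120,400,280),4)"
```

```text
time: 6.02
tool_pos: [0.5513, -0.1066, 0.0878]
orientation: [0.0, 0.794, -0.608, -0.0]
ft_force: [0.0, -0.7, 0.4]
finger_gap: 0.057
time: 6.65
tool_pos: [0.551, -0.106, 0.1684]
orientation: [0.0, 0.794, -0.608, -0.001]
ft_force: [0.3, -0.5, 0.4]
finger_gap: 0.0919
```

View pics/s6.png

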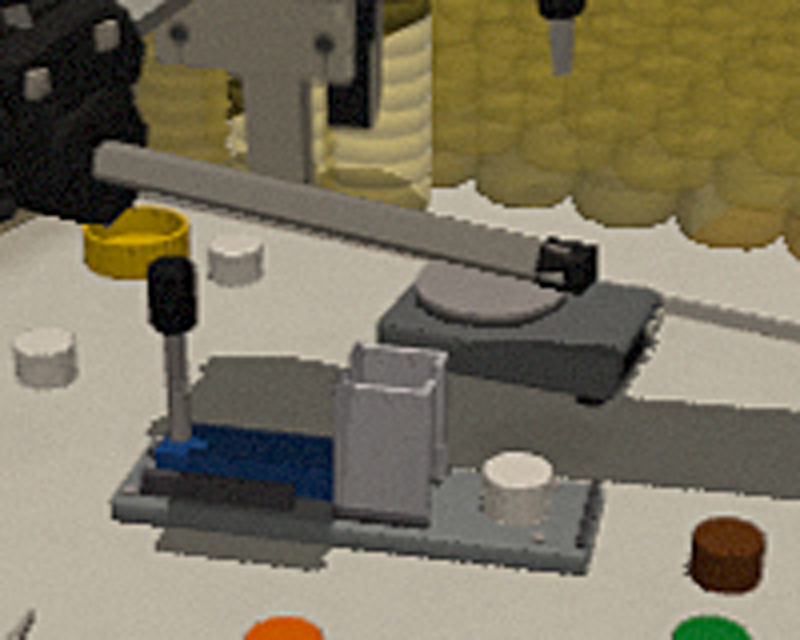

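The knob is back at rest, the stack has dropped in the tower, and the cap's top face is at crop (517,471). I measure the cap.

Run:
```python
from h import *
S=r.camera('scene')[:,:,::-1].copy()
m=np.zeros(S.shape[:2],np.uint8);b=(312,226,345,254);x0,y0,x1,y1=b
g=S.min(2);print(g[238,329],g[247,329])
for th in (185,195,205):
    m[:]=0;m[y0:y1,x0:x1]=(g[y0:y1,x0:x1]>th)*255
    c=max(cv2.findContours(m,0,1)[0],key=cv2.contourArea);M=cv2.moments(c);cen=(M['m10']/M['m00'],M['m01']/M['m00']);print(th,cen,cv2.contourArea(c),cv2.boundingRect(c),onz('scene',cen,.032))
print(onz('scene',(329.25,237.75),.032))
o=r.get_obs();R=Ro.from_quat(o['orientation'],scalar_first=True).as_matrix()
P=np.array([.4663,-.1302,.0165]);print(proj('scene',[P[0],P[1],.032]),R.T@(P-o['tool_pos'])*1000,o['time'])
```

```text
171 117Traceback (most recent call last):
  File "<stdin>", line 7, in <module>
ZeroDivisionError: float division by zero
```

Run:
```python
from h import *
S=r.camera('scene')[:,:,::-1].copy()
m=np.zeros(S.shape[:2],np.uint8);b=(316,228,343,246);x0,y0,x1,y1=b
g=S.min(2)
for th in (145,155,162):
    m[:]=0;m[y0:y1,x0:x1]=(g[y0:y1,x0:x1]>th)*255
    c=max(cv2.findContours(m,0,1)[0],key=cv2.contourArea);M=cv2.moments(c);cen=(M['m10']/M['m00'],M['m01']/M['m00']);print(th,cen,cv2.contourArea(c),cv2.boundingRect(c),onz('scene',cen,.032))
o=r.get_obs();R=Ro.from_quat(o['orientation'],scalar_first=True).as_matrix()
P=np.array([.4663,-.1302,.0165]);print(proj('scene',[P[0],P[1],.032]),R.T@(P-o['tool_pos'])*1000,o['time'])
```

```text
145 (329.10779436152563, 237.22719734660032) 100.5 (321, 233, 17, 9) [ 0.46720552 -0.13231634  0.032     ]
155 (329.2417962003454, 237.14853195164073) 96.5 (321, 233, 17, 9) [ 0.46711584 -0.13267931  0.032     ]
162 (329.241935483871, 237.11827956989248) 93.0 (322, 233, 16, 9) [ 0.46716095 -0.13277597  0.032     ]
[329.06194444 237.8805921 ] [-5.80954707e-02  9.12749790e+01  1.53734604e+02] 6.8
```

The measured position agrees with the expected one to 2–3 mm. I move over the cap at this height, then go down.

```bash
python3 -m jog '[{"dx":0,"dy":30,"dz":0,"wx":0,"wy":0,"wz":0,"jaw":0},{"dx":1,"dy":60,"dz":0,"wx":0,"wy":0,"wz":0,"jaw":0},{"dx":1,"dy":91,"dz":0,"wx":0,"wy":0,"wz":0,"jaw":0},{"dx":1,"dy":91,"dz":30,"wx":0,"wy":0,"wz":0,"jaw":0},{"dx":1,"dy":91,"dz":60,"wx":0,"wy":0,"wz":0,"jaw":0}]';python3 -m jog '[{"dx":0,"dy":0,"dz":20,"wx":0,"wy":0,"wz":0,"jaw":0},{"dx":0,"dy":0,"dz":40,"wx":0,"wy":0,"wz":0,"jaw":0},{"dx":0,"dy":0,"dz":50,"wx":0,"wy":0,"wz":0,"jaw":0},{"dx":0,"dy":0,"dz":50,"wx":0,"wy":0,"wz":0,"jaw":0},{"dx":0,"dy":0,"dz":50,"wx":0,"wy":0,"wz":0,"jaw":0}]'; python3 -c "
from h import *
snap('scene','s7.png',(200,120,400,280),4)
o=r.get_obs();R=Ro.from_quat(o['orientation'],scalar_first=True).as_matrix()
P=np.array([.4663,-.131,.0165]);print(R.T@(P-o['tool_pos'])*1000)"
```

```text
time: 7.42
tool_pos: [0.4633, -0.1316, 0.107]
orientation: [0.0, 0.793, -0.609, 0.0]
ft_force: [-0.4, 0.5, 0.6]
finger_gap: 0.0919
time: 8.05
tool_pos: [0.4647, -0.1308, 0.0583]
orientation: [-0.0, 0.794, -0.608, 0.001]
ft_force: [-0.3, -0.1, 0.1]
finger_gap: 0.0919
[ 0.4596479  -1.45676294 41.89632369]
```

View pics/s7.png

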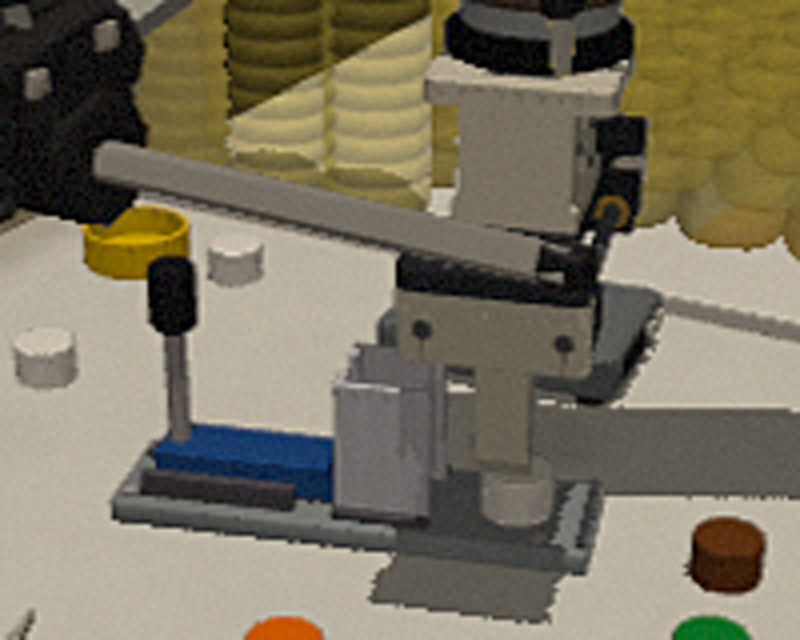

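The open fingers straddle the cap, which is at crop (517,490). The wide carrier's lower edge at crop (400–595, 355–375) comes close to the tower, so I check its height before going lower.

Run:
```python
from h import *
o=r.get_obs();R=Ro.from_quat(o['orientation'],scalar_first=True).as_matrix();T=o['tool_pos']
for off in(-46,-65):   # tool x offsets toward camera
  print(off)
  P0=T+R[:,0]*off/1000;n=R[:,0]
  for uv in[(480,462),(530,465),(480,372),(535,375),(400,350),(398,295),(590,375),(595,310)]:
    c,d=ray('scene',(200+uv[0]/4,120+uv[1]/4));X=c+d*((P0-c)@n)/(d@n);print(uv,np.round(R.T@(X-T)*1000,1))
print(R)
```

```text
-46
(480, 462) [-46.   -9.5  -2.7]
(530, 465) [-46.   11.3  -4.1]
(480, 372) [-46.  -10.5 -44.1]
(535, 375) [-46.   11.9 -45.5]
(400, 350) [-46.  -43.5 -50.1]
(398, 295) [-46.  -44.4 -74.4]
(590, 375) [-46.   33.9 -48.1]
(595, 310) [-46.   34.5 -76.6]
-65
(480, 462) [-65.   -6.1 -13.8]
(530, 465) [-65.   14.1 -15.1]
(480, 372) [-65.   -6.9 -54. ]
(535, 375) [-65.   14.8 -55.2]
(400, 350) [-65.  -39.  -59.8]
(398, 295) [-65.  -39.9 -83.4]
(590, 375) [-65.   36.1 -57.8]
(595, 310) [-65.   36.8 -85.5]
[[ 2.59881418e-01 -9.65639601e-01  1.34538144e-03]
 [-9.65640188e-01 -2.59882257e-01 -4.88637103e-04]
 [ 8.21488102e-04 -1.17216668e-03 -9.99998976e-01]]
```

Depending on depth, the carrier's lower edge is about 50 mm above the TCP. At full depth it would come within a few mm of the tower. I tilt the tool 0.15 rad about the jaw axis, which leans the body away from the tower and leaves the pads flush with the cap's sides.

```bash
python3 -m jog '[{"dx":0.5,"dy":0,"dz":0,"wx":0.08,"wy":0,"wz":0,"jaw":0},{"dx":0.5,"dy":0,"dz":0,"wx":0.15,"wy":0,"wz":0,"jaw":0},{"dx":0.5,"dy":0,"dz":18,"wx":0.15,"wy":0,"wz":0,"jaw":0},{"dx":0.5,"dy":0,"dz":32,"wx":0.15,"wy":0,"wz":0,"jaw":0},{"dx":0.5,"dy":0,"dz":40,"wx":0.15,"wy":0,"wz":0,"jaw":0}]' 12; python3 -c "
from h import *
snap('scene','s8.png',(200,120,400,280),4)
o=r.get_obs();print(o['tool_pos'],o['ft_force'])"
```

```text
time: 8.72
tool_pos: [0.4644, -0.1312, 0.0173]
orientation: [-0.059, 0.792, -0.607, 0.046]
ft_force: [1.1, -0.3, -0.1]
finger_gap: 0.0918
[ 0.46393501 -0.13094135  0.01665034] [-0.17919087 -0.40688813 -0.36492766]
```

View pics/s8.png

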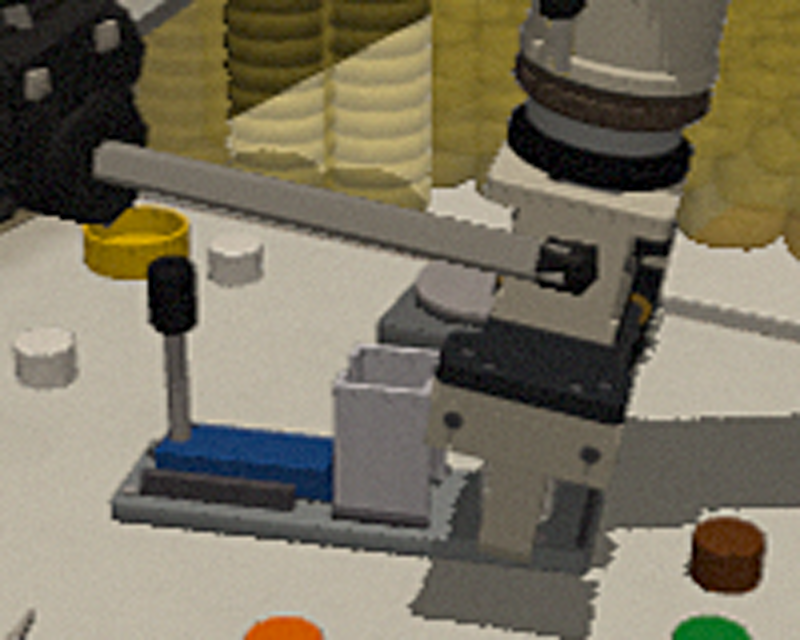

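No contact force. The near finger hides the cap at crop (515,500), and the carrier is beside the tower with the tilt in our favour. I close gently.

```bash
python3 -m jog '[{"dx":0,"dy":0,"dz":0,"wx":0,"wy":0,"wz":0,"jaw":0.3},{"dx":0,"dy":0,"dz":0,"wx":0,"wy":0,"wz":0,"jaw":0.5},{"dx":0,"dy":0,"dz":0,"wx":0,"wy":0,"wz":0,"jaw":0.6},{"dx":0,"dy":0,"dz":0,"wx":0,"wy":0,"wz":0,"jaw":0.75},{"dx":0,"dy":0,"dz":0,"wx":0,"wy":0,"wz":0,"jaw":0.85}]' 12; python3 -m jog '[{"dx":0,"dy":0,"dz":0,"wx":0,"wy":0,"wz":0,"jaw":1},{"dx":0,"dy":0,"dz":0,"wx":0,"wy":0,"wz":0,"jaw":1},{"dx":0,"dy":0,"dz":0,"wx":0,"wy":0,"wz":0,"jaw":1},{"dx":0,"dy":0,"dz":0,"wx":0,"wy":0,"wz":0,"jaw":1},{"dx":0,"dy":0,"dz":0,"wx":0,"wy":0,"wz":0,"jaw":1}]'; python3 -c "
from h import *
snap('scene','s9.png',(200,120,400,280),4)
o=r.get_obs();print(o['tool_pos'],o['ft_force'])"
```

```text
time: 9.4
tool_pos: [0.4642, -0.1314, 0.0178]
orientation: [-0.059, 0.791, -0.607, 0.046]
ft_force: [0.1, -0.2, 0.2]
finger_gap: 0.0467
time: 10.02
tool_pos: [0.4642, -0.1313, 0.0177]
orientation: [-0.059, 0.791, -0.607, 0.046]
ft_force: [0.1, -0.3, 0.5]
finger_gap: 0.0305
[ 0.4641384  -0.13132082  0.01771305] [-0.3702121  -0.38256675  0.36917689]
```

View pics/s9.png

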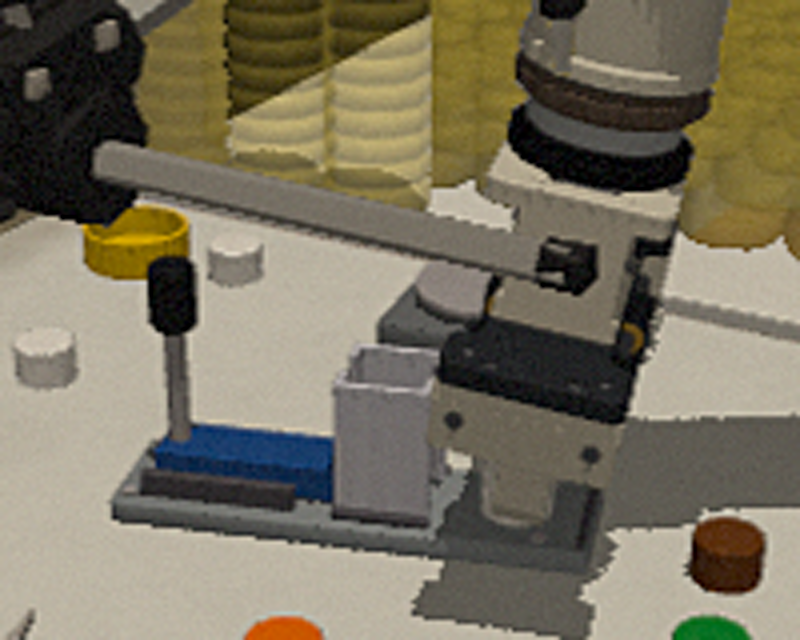

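The gap is 30.5 mm, so the cap is held. The wrist force stayed near zero, so the carrier did not touch the tower. I lift straight up, which in the tilted axes is dy −0.15 and dz −0.99 per unit.

```bash
python3 -m jog '[{"dx":0,"dy":-1.5,"dz":-10,"wx":0,"wy":0,"wz":0,"jaw":1},{"dx":0,"dy":-4.5,"dz":-30,"wx":0,"wy":0,"wz":0,"jaw":1},{"dx":0,"dy":-9,"dz":-60,"wx":0,"wy":0,"wz":0,"jaw":1},{"dx":0,"dy":-15,"dz":-99,"wx":0,"wy":0,"wz":0,"jaw":1},{"dx":0,"dy":-15,"dz":-99,"wx":0,"wy":0,"wz":0,"jaw":1}]'; python3 -c "
from h import *
snap('scene','s10.png',(200,80,400,240),4)
o=r.get_obs();R=Ro.from_quat(o['orientation'],scalar_first=True).as_matrix()
print(o['tool_pos'],o['finger_gap'],[R.T@(np.array([.5595,-.2895,z])-o['tool_pos'])*1000 for z in (.115,.044)])
print(onz('scene',(321.5,192.5),.039))"
```

```text
time: 10.7
tool_pos: [0.4664, -0.1321, 0.1209]
orientation: [-0.06, 0.791, -0.607, 0.048]
ft_force: [0.5, -0.7, -0.2]
finger_gap: 0.0306
[ 0.46508125 -0.13206902  0.11933719] 0.030458408308259105 [array([176.50778296, -49.09098767,  12.38150369]), array([176.32070393, -38.33590106,  82.56193625])]
[ 0.55565599 -0.28281056  0.039     ]
```

View pics/s10.png

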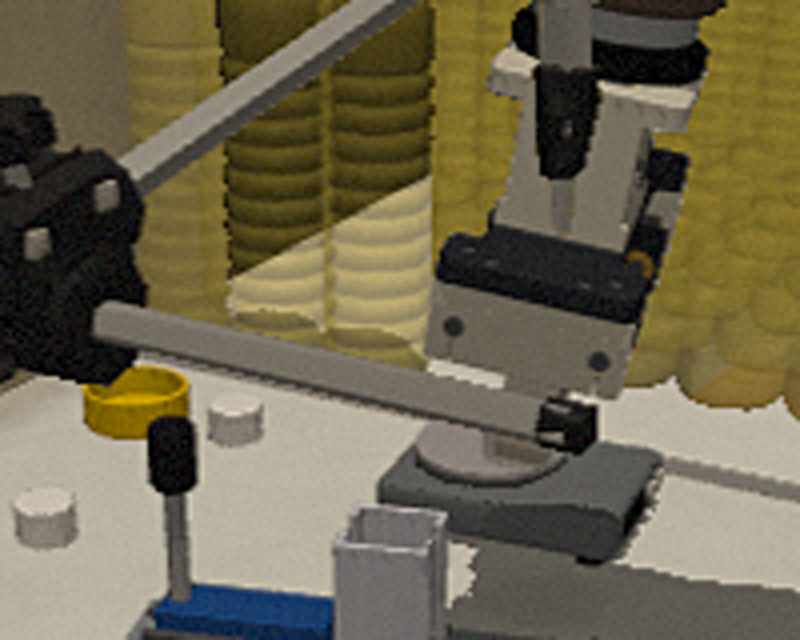

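The cap is held level near crop (505,445). I carry it over the pan.

```bash
python3 -m jog '[{"dx":35,"dy":-10,"dz":2,"wx":0,"wy":0,"wz":0,"jaw":1},{"dx":75,"dy":-20,"dz":4,"wx":0,"wy":0,"wz":0,"jaw":1},{"dx":115,"dy":-30,"dz":7,"wx":0,"wy":0,"wz":0,"jaw":1},{"dx":150,"dy":-40,"dz":10,"wx":0,"wy":0,"wz":0,"jaw":1},{"dx":176,"dy":-47,"dz":12,"wx":0,"wy":0,"wz":0,"jaw":1}]';python3 -m jog '[{"dx":0,"dy":2,"dz":15,"wx":0,"wy":0,"wz":0,"jaw":1},{"dx":0,"dy":5,"dz":35,"wx":0,"wy":0,"wz":0,"jaw":1},{"dx":0,"dy":8,"dz":50,"wx":0,"wy":0,"wz":0,"jaw":1},{"dx":0,"dy":8,"dz":50,"wx":0,"wy":0,"wz":0,"jaw":1},{"dx":0,"dy":8,"dz":50,"wx":0,"wy":0,"wz":0,"jaw":1}]'; python3 -c "
from h import *
snap('scene','s11.png',(230,120,430,280),4)
o=r.get_obs();R=Ro.from_quat(o['orientation'],scalar_first=True).as_matrix()
print(o['tool_pos'],o['finger_gap'],R.T@(np.array([.557,-.2892,.0452])-o['tool_pos'])*1000)"
```

```text
time: 11.38
tool_pos: [0.5561, -0.29, 0.1113]
orientation: [-0.059, 0.791, -0.607, 0.045]
ft_force: [0.3, -0.2, -0.0]
finger_gap: 0.0306
time: 12.0
tool_pos: [0.5564, -0.2884, 0.0627]
orientation: [-0.06, 0.792, -0.606, 0.046]
ft_force: [0.6, -0.4, 0.2]
finger_gap: 0.0301
[ 0.55664577 -0.28866998  0.06304689] 0.030616470711995792 [ 0.59054326  2.48091132 17.67524601]
```

View pics/s11.png

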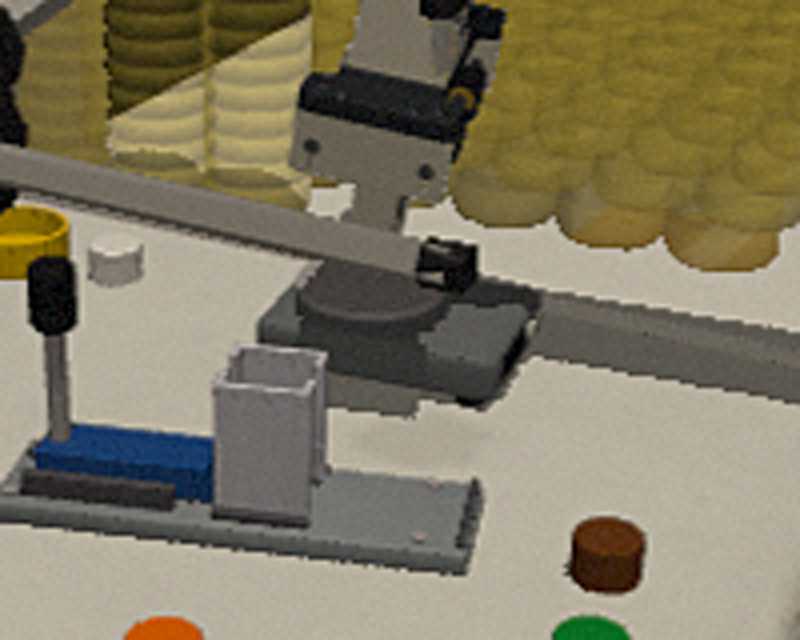

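The gripper is over the pan (crop centre about (375,295)); the boom hides the cap from this view. I lower the rest of the way in small steps.

```bash
python3 -m jog '[{"dx":0,"dy":1,"dz":8,"wx":0,"wy":0,"wz":0,"jaw":1},{"dx":0,"dy":2.5,"dz":13,"wx":0,"wy":0,"wz":0,"jaw":1},{"dx":0,"dy":2.5,"dz":16,"wx":0,"wy":0,"wz":0,"jaw":1},{"dx":0,"dy":2.5,"dz":17,"wx":0,"wy":0,"wz":0,"jaw":1},{"dx":0,"dy":2.5,"dz":17.5,"wx":0,"wy":0,"wz":0,"jaw":1}]';python3 -m jog '[{"dx":0,"dy":0,"dz":0.3,"wx":0,"wy":0,"wz":0,"jaw":1},{"dx":0,"dy":0,"dz":0.6,"wx":0,"wy":0,"wz":0,"jaw":1},{"dx":0,"dy":0,"dz":0.6,"wx":0,"wy":0,"wz":0,"jaw":1},{"dx":0,"dy":0,"dz":0.6,"wx":0,"wy":0,"wz":0,"jaw":1},{"dx":0,"dy":0,"dz":0.6,"wx":0,"wy":0,"wz":0,"jaw":1}]'
```

```text
time: 12.68
tool_pos: [0.5564, -0.2888, 0.0448]
orientation: [-0.06, 0.791, -0.607, 0.046]
ft_force: [0.4, 0.3, 1.5]
finger_gap: 0.0306
time: 13.3
tool_pos: [0.5568, -0.2889, 0.0447]
orientation: [-0.06, 0.791, -0.607, 0.046]
ft_force: [-1.6, 0.1, 5.6]
finger_gap: 0.0306
```

Contact with the pan (5.6 N). I ease off slightly and open.

```bash
python3 -m jog '[{"dx":0,"dy":0,"dz":-0.4,"wx":0,"wy":0,"wz":0,"jaw":1},{"dx":0,"dy":0,"dz":-0.4,"wx":0,"wy":0,"wz":0,"jaw":0.6},{"dx":0,"dy":0,"dz":-0.4,"wx":0,"wy":0,"wz":0,"jaw":0.3},{"dx":0,"dy":0,"dz":-0.4,"wx":0,"wy":0,"wz":0,"jaw":0},{"dx":0,"dy":0,"dz":-0.4,"wx":0,"wy":0,"wz":0,"jaw":0}]';python3 -m jog '[{"dx":0,"dy":0,"dz":0,"wx":0,"wy":0,"wz":0,"jaw":0},{"dx":0,"dy":0,"dz":0,"wx":0,"wy":0,"wz":0,"jaw":0},{"dx":0,"dy":-4.5,"dz":-30,"wx":0,"wy":0,"wz":0,"jaw":0},{"dx":0,"dy":-12,"dz":-80,"wx":0,"wy":0,"wz":0,"jaw":0},{"dx":0,"dy":-20,"dz":-130,"wx":0,"wy":0,"wz":0,"jaw":0}]'; python3 -c "
from h import *
snap('scene','s12.png',(230,120,430,280),4)"
```

```text
time: 13.92
tool_pos: [0.5561, -0.2887, 0.0443]
orientation: [-0.059, 0.791, -0.607, 0.045]
ft_force: [0.1, -0.1, -0.5]
finger_gap: 0.0624
time: 14.55
tool_pos: [0.5563, -0.2884, 0.1771]
orientation: [-0.06, 0.791, -0.607, 0.045]
ft_force: [0.2, -0.2, 0.2]
finger_gap: 0.0922
```

View pics/s12.png

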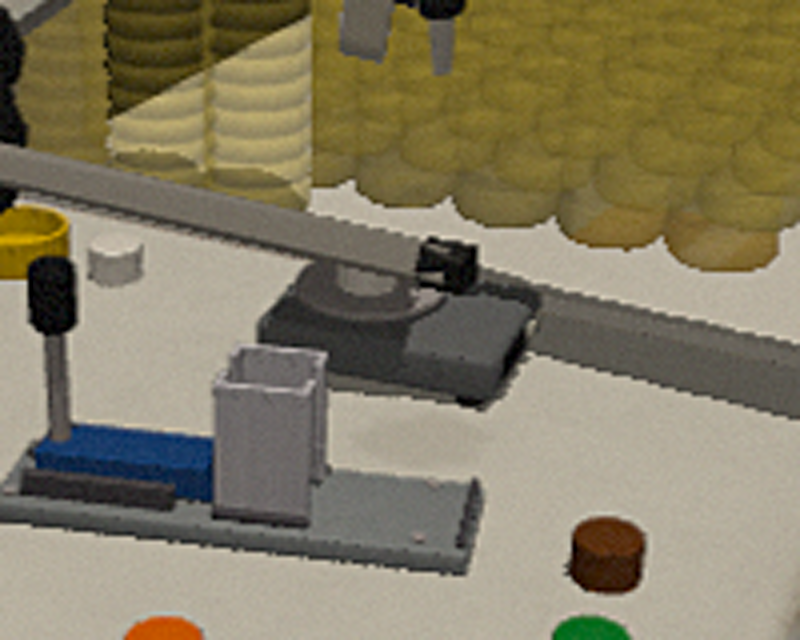

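The cap stands on the pan at crop (368,278), mostly hidden by the boom. I clear the arm so the top camera can check it.

```bash
python3 -m jog '[{"dx":0,"dy":-8,"dz":-50,"wx":0,"wy":0,"wz":0,"jaw":0},{"dx":-10,"dy":35,"dz":-80,"wx":0,"wy":0,"wz":0,"jaw":0},{"dx":-20,"dy":90,"dz":-110,"wx":0,"wy":0,"wz":0,"jaw":0},{"dx":-35,"dy":145,"dz":-120,"wx":0,"wy":0,"wz":0,"jaw":0},{"dx":-50,"dy":200,"dz":-130,"wx":0,"wy":0,"wz":0,"jaw":0}]'; python3 -c "
from h import *
snap('top','t3.png',(250,100,450,250),4)"
```

```text
time: 15.22
tool_pos: [0.3321, -0.2968, 0.2744]
orientation: [-0.059, 0.791, -0.607, 0.046]
ft_force: [-1.6, -0.6, 0.8]
finger_gap: 0.0919
```

View pics/t3.png

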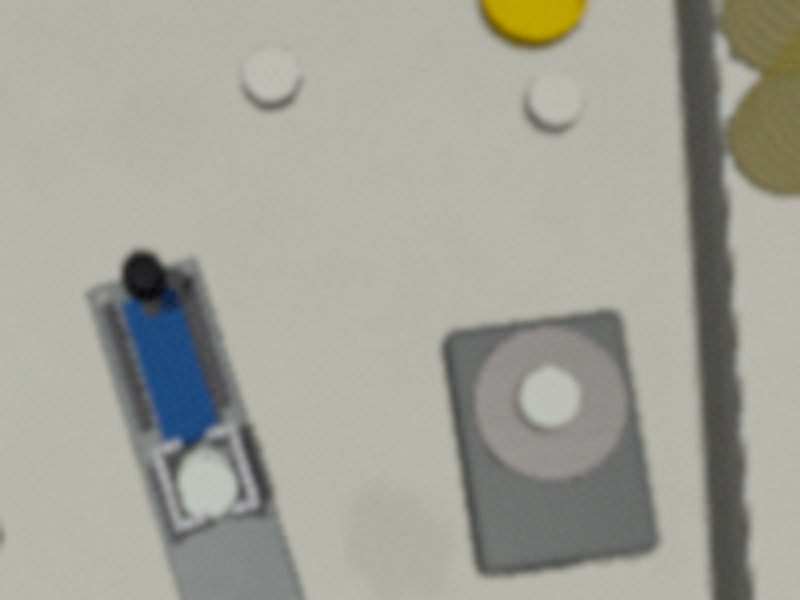

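```bash
python3 - <<'E'
from h import *
f=lambda u,v,z:onz('top',(250+u/4,100+v/4),z)
c,p=f(550,397,.059),f(550,403,.039);print(c,p,(c-p)[:2]*1000,'capdiam',(f(520,397,.059)-f(580,397,.059))[1])
print('stack',f(207,484,.052))
E
python3 -m jog '[{"dx":0,"dy":0,"dz":0,"wx":0,"wy":0,"wz":0,"jaw":0},{"dx":0,"dy":0,"dz":0,"wx":0,"wy":0,"wz":0,"jaw":0},{"dx":0,"dy":0,"dz":0,"wx":0,"wy":0,"wz":0,"jaw":0},{"dx":0,"dy":0,"dz":0,"wx":0,"wy":0,"wz":0,"jaw":0},{"dx":0,"dy":0,"dz":0,"wx":0,"wy":0,"wz":0,"jaw":0}]'
python3 -c "
from plant import r
print(r.sign_off())"
```

```text
[ 0.55886794 -0.28859661  0.059     ] [ 0.55886087 -0.29198865  0.039     ] [0.00707314 3.3920373 ] capdiam 0.03032504420752269
stack [ 0.52016285 -0.1157472   0.052     ]
time: 15.9
tool_pos: [0.3347, -0.2962, 0.2746]
orientation: [-0.06, 0.792, -0.606, 0.045]
ft_force: [0.4, 1.1, 0.6]
finger_gap: 0.0919
the job is handed in; nothing more can be done
None
```

The fresh cap is ejected and standing upright on the scale pan. I handed the job in at about 16 s of the 64 s allowed.

- **Ejecting:** I gripped the knob and drew it about 65 mm to its stop, and the cap came out on the ledge. When I opened the jaws, the spring took the knob back.
- **Placing:** I gripped the cap with the tool tilted 0.15 rad so the gripper stayed clear of the tower. I set it on the pan with about 5.6 N of contact, let go and backed the arm away.

**Last checks (top view):**
- **Cap position:** it is about 3 mm from the pan's centre, and its measured diameter of 30.3 mm fits an upright cap. The boom mostly hides the pan in the scene view, so "upright" rests on the top view alone.
- **Magazine:** the knob is back at its rest position, and the stack is still inside the tower. It dropped out of sight below the rim, but I did not measure the heights of the two remaining caps.
- **Stray caps:** I touched none of them.
- **Forces:** the highest wrist reading printed was about 21 N, with the knob at its stop. The gripper was clear of everything at the end.

The two camera measurements of the cap on the ledge differed from the expected spot by 2–3 mm. My estimates of the pan centre also differed: about 2.5 mm between the two top-view readings, and about 8 mm for a rough scene-view reading that I did not use.

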